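Clamp the whetstone: throw the toggle lever with its extension bar

ROBOT

A 7-joint arm with a two-finger parallel gripper is mounted at the origin on a cart in front of the work surface, level with it; the furniture and walls round the work are solid. World frame = base frame: x ahead of the robot, y to its left, z up, the work surface at z = 0. Lengths are in mm, angles in rad, forces in N, time in s.
With the tool pointing down it reaches from about 400 to 875 mm from the base axis. Payload 4.4 kg.
Tool frame: the origin (TCP) lies at the very end of the fingers, on their centre line; the grasp point (between the pads) lies 19 mm behind it; z points along the fingers, y is the line along which they close (so a half turn about z gives the same grasp; the last joint's range is limited). The gripper opens to 85 mm and grips with 20 to 120 N. Pads are 22 mm wide; open, the fingers measure 114 mm over their backs; the gripper's body (76 mm by 85 mm) begins 54 mm behind the grasp point. The pads swing forward as they close: fully open they stand 13 mm farther back than shut.
Start: joints at [-1.218, 0.628, 0.038, 1.517, -0.027, 0.996, -0.02], TCP at [264.31, 593.851, 198.113] pointing down, gripper open.
Joint ranges: [-3.06, 3.06], [-0.37, 2.12], [-1.25, 1.32], [0.18, 2.47], [-1.1, 4.24], [0.23, 1.98], [-2.94, 2.94]. Speed limits (rad/s): [2.57, 2.57, 3.14, 3.14, 3.14, 3.14, 3.14].

INTERFACE

Orientations are given as [roll, pitch, yaw] about the fixed x, y, z axes, in that order (R = Rz(yaw) Ry(pitch) Rx(roll)).
In Python, from cell import read_state, get_image, camera_info, finish_job gives the robot as it stands.
- The arm moves only by the tool play_rows, never from a script. Its argument "deltas" is one flat list of numbers, 7 for each row, row after row: the shift along the tool's x, y, z in mm, then the turn, a rotation vector about the tool's x, y, z in rad, then the opening, from 0 (shut) to 1 (fully open). In form: [dx, dy, dz, ax, ay, az, grip, dx, dy, dz, ax, ay, az, grip, ...]. A call has 1 to 10 rows; each row is the pose to reach, as a shift and turn from the pose commanded when the call began, along the tool's axes at that moment; what a row does not reach only later rows make up. A row lasts 1/8 s, in which the tool goes at most 62.5 mm and 10.7 degrees, less where a joint would pass 70% of its speed; a pose out of reach is approached as far as the arm can. A call with a gripper value outside its range is refused whole. The fingers move at their own pace and stop on an object; the grip force is fixed at half the most. Time passes only in rows, so rows that repeat a pose let the fingers close. It gives the time, the measured TCP pose, the force, the opening and the grip force at its end, in the units of the state.
- read_state(): the state, without advancing time (a new reading comes with each control period).
- get_image(name): name is "scene" or "top" or "wrist"; returns the picture (480x640x3 uint8, red, green, blue); there is no depth.
- camera_info(name): a dict with "fx", "fy", "cx", "cy" (pixels), "T" (4x4, takes a point from camera to world coordinates). Camera axes: x right, y down, z forward; pixel columns grow to the right and rows downward; lengths in mm; the calibration is good to about 2 mm. A picture is of the moment at which its call begins: read the wrist's pose just before it. camera_info takes no time and is no camera call; for the wrist camera it gives the pose at the moment of the call.
- finish_job(): hands the job in; it is judged then, once.
The state is a dict: "clock": time; "qpos": joint angles; "qd": joint speeds; "tau": joint torques, N m; "eef_pos": TCP position; "tool_rot": TCP orientation; "force": force on the tool from outside, world axes, zero at the start; "torque": the same for the moment, N m; "width": finger opening in mm; "gripper_force": force on a finger pad.
Only numpy, scipy, OpenCV 4.12 (cv2) and the standard library are available. Lean on these libraries where they do the work, as an engineer would, in place of code of your own. Each camera call takes 0.05 s, during which the arm holds its last target. There are 200 camera calls.

TASK

Clamp the whetstone in its holder: pick up the loose extension bar, push its steel nose fully home in the socket of the holder's short lever, and with the bar swing the lever over its dead point until it rests against its stop, without straining it against the stop and without pushing the lever with the gripper itself. Then draw the bar out and lay it down flat on the worktop, well clear of the holder, with the lever still thrown and the stone clamped. Leave the glass cup and the two jars alone.

Things in the scene. Friction and masses are not known exactly. Their poses are not given: they have to be found in the camera images.
- holder: Steel whetstone holder, fixed: base plate 245 x 90 mm, top 14 mm above the worktop, the lever at the end nearer the robot, the stone at the far end. Origin on the worktop under the lever's pivot; z up; x along the plate toward the stone (plate from x = -45 to +200, y = -45 to +45 mm). Its highest part, the pivot, ends 76 mm above the worktop.
- pivot (a point): Point on the lever's vertical pivot axis, level with the socket's axis, 55 mm above the worktop; axes as holder. The lever swings to the robot's left, clockwise seen from above. From its rest a spring resists (at most 0.5 to 1.6 N m, about half-way), less and less toward the dead point; past it the spring drives the lever on 0.11 rad to a hard stop; let go earlier, it springs back.
- lever: The short lever: a square steel tube, 27 mm outside, 19 mm inside, 66 mm deep, open at its outer end, horizontal. Origin on the pivot axis at the height of the tube's centre line, 55 mm above the worktop; x points outward along the tube, its mouth is at x = 85 mm; z up. It may be set anyhow on its splined hub, so its angle does not tell where the stop is: 0.85 to 1.35 rad on from the start.
- bar: Loose extension bar, 204 mm, 0.35 kg: dark wooden grip 24 x 24 mm (x = -85 to +25 mm), then a steel rod of 16 mm diameter with a square shoulder 24 x 24 mm (x = 55 to 65) and beyond it the round-ended nose (to x = 119). Origin on the underside below the grip point; x along the bar to the nose, z up. Fully home when the shoulder meets the socket's mouth: grip point then 150 mm from the pivot axis.
- bar_grip (a point): Place to grip the bar: on its centre line, near its centre of mass, 12 mm above the underside. Axes as bar.
- bar_nose (a point): End of the bar's nose, on its centre line. Axes as bar.
- whetstone: Two-layer whetstone 82 x 46 x 24 mm, 0.3 kg, lying loose in the holder on the base plate between the moving jaw and the fixed end jaw, with a few mm of play along the holder. Origin at the centre of its underside, x along its length.
- clamp_jaw: The moving jaw, a steel plate 50 mm wide and 22 mm high with a rubber face that the lever drives up to 16 mm along the holder's +x against the stone; it is sprung and presses with about 12 N when the lever is thrown. Origin in the middle of the jaw at worktop height.
- glass_cup: Bystander: small clear glass cup 72 mm wide, 62 mm high, standing left of the holder. Origin at the centre of its underside.
- spice_jar: Bystander: spice jar 47 mm wide, 98 mm high, standing left of the holder. Origin at the centre of its underside.
- shaker_a: Bystander: small glass shaker 44 mm wide, 90 mm high, standing left of the holder. Origin at the centre of its underside.
There are look-alikes about, which are no part of the job. Of the things like the whetstone, leave any that is blue or yellow; of the rest the larger one is meant.

How it is judged:
By the outcome, as a careful person would: the job done as asked, in the order asked, and still so for the second after the job is handed in, with the robot touching nothing.
It also fails if it takes over 70 s, if anything falls off the work surface, if the arm or the gripper's body presses on something with over 40 N, if the wrist force passes 120 N, or if a joint passes its speed limit or range.

## Working session

There is one attempt and no reset: what is moved stays moved. The work goes in short steps, Python scripts to look and compute and a tool call to move; the robot and the scene stay as the last step left them, time stands still between calls to the robot, and variables do not carry over. Pictures are saved under pics/ and viewed, at most 10 in all, crops included, and the job is handed in when it is done.

Besides the shell and the picture viewer there is one more tool, called after ">>>" as name(argument=value, ...), one argument or row to a line, values as JSON. play_rows: Moves the arm, as the interface text tells. Its arguments: {"type":"object","properties":{"deltas":{"type":"array"}},"required":["deltas"]}

```bash
mkdir -p pics; ls
cat > h.py <<'E'
import numpy as np,cv2,json
from cell import read_state,get_image,camera_info,finish_job
from scipy.spatial.transform import Rotation as R
def save(n,f):
    im=get_image(n); cv2.imwrite(f'pics/{f}.png',cv2.cvtColor(im,cv2.COLOR_RGB2BGR)); return im
def px(n,u,v,z,ci=None):
    c=ci or camera_info(n); T=np.array(c['T']); d=T[:3,:3]@np.array([(u-c['cx'])/c['fx'],(v-c['cy'])/c['fy'],1])
    o=T[:3,3]; return o+d*(z-o[2])/d[2]
def proj(n,p,ci=None):
    c=ci or camera_info(n); T=np.array(c['T']); q=T[:3,:3].T@(np.array(p,float)-T[:3,3])
    return c['fx']*q[0]/q[2]+c['cx'],c['fy']*q[1]/q[2]+c['cy']
E
python3 - <<'E'
from h import *
save('top','top0');save('scene','scene0')
for n in('top','scene'):
    c=camera_info(n);print(n,c['fx'],np.round(c['T'],3).tolist())
s=read_state();print(s)
E
```

```text
pics
top 505.1098120869465 [[-0.018, -0.997, 0.077, 550.06], [-1.0, 0.019, 0.009, 153.178], [-0.01, -0.076, -0.997, 1136.771], [0.0, 0.0, 0.0, 1.0]]
scene 474.9094947997091 [[0.896, -0.282, 0.342, 255.434], [-0.443, -0.572, 0.69, -529.837], [0.001, -0.77, -0.638, 730.855], [0.0, 0.0, 0.0, 1.0]]
{'clock': 0.1, 'qpos': array([-1.21782567,  0.62925684,  0.03845325,  1.5182481 , -0.02701935,
        0.99629973, -0.02002519]), 'qd': array([ 9.97784419e-04, -9.93709272e-04, -4.93162055e-05, -6.62318872e-04,
        1.17206595e-03,  2.61735206e-04,  4.33515888e-04]), 'tau': array([ 2.56159386e-03, -5.64524245e+01,  1.23035196e+00, -1.93974030e+01,
        1.12724619e-02,  5.43247297e-03, -1.87542803e-06]), 'eef_pos': array([264.03926584, 593.29257923, 197.28553096]), 'tool_rot': array([-3.13989862e+00,  5.60224695e-06,  2.72277987e+00]), 'force': array([-0.09321206,  0.73440267,  0.20637154]), 'torque': array([ 0.0046259 , -0.01358527, -0.0027208 ]), 'gripper_force': 0.0, 'width': 85.5136270162304}
```

View pics/top0.png

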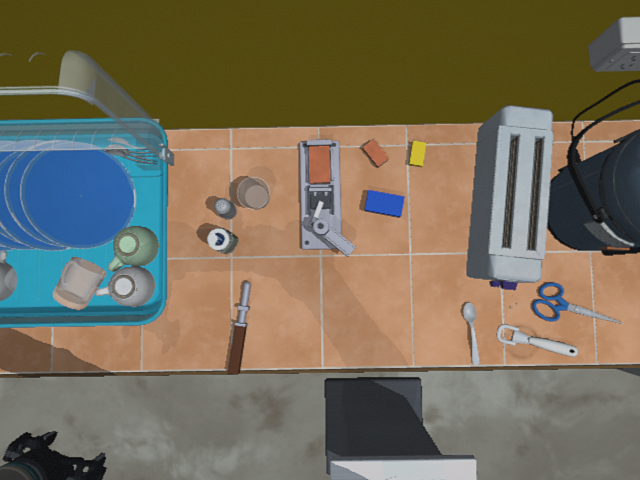

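View pics/scene0.png

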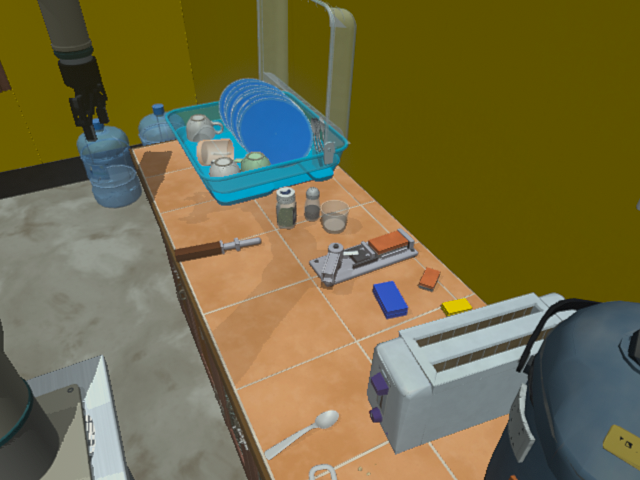

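Top view: the bar lies with its grip around (236,345) and nose at (246,283). The holder is at (302–341, 140–250), with its pivot at about (320,227) and the lever mouth at about (350,248). 
- **Whetstone candidates:** orange-red in the holder (319,163), small orange (375,152), blue (384,203) and yellow (417,153). The one in the holder is the larger of those not blue or yellow. 
- **Bar candidates:** the bar (240,325), spoon (471,330) and peeler (537,341). Only the first has a dark wooden grip and a steel rod.

I'll check this in one close crop.

Run:
```python
import cv2,numpy as np
a=cv2.imread('pics/top0.png')
l=cv2.resize(a[270:380,215:275],None,fx=5.4,fy=5.4,interpolation=cv2.INTER_CUBIC)
r=cv2.resize(a[185:260,290:365],None,fx=6,fy=6,interpolation=cv2.INTER_CUBIC)
o=np.zeros((600,800,3),np.uint8);o[:l.shape[0],:l.shape[1]]=l;o[:450,340:790]=r
cv2.imwrite('pics/crop0.png',o)
```

```text
(no output)
```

View pics/crop0.png

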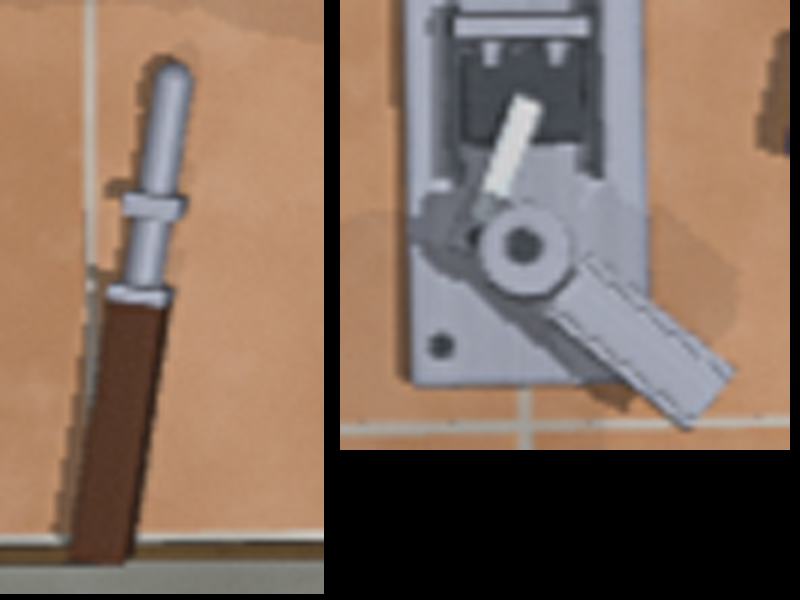

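The crop confirms the bar: nose tip (247.6,280.7), shoulder (243.7,308), grip end (233.5,374). It also shows the lever's pivot top at (320.5,225.8), the mouth's top centre at (351.8,251.3), and plate corners (301.3,248.7) and (340.3,248.3).

Run:
```python
from h import *
n=px('top',247.6,280.7,12);sh=px('top',243.7,308,24);e=px('top',233.5,374.1,24)
print('nose',n,'sh',sh,'end',e, 'len',np.linalg.norm((n-e)[:2]))
d=(n-e)[:2];d/=np.linalg.norm(d);print('yaw',np.arctan2(d[1],d[0]),'grip from nose',n[:2]-119*d,'from end',e[:2]+85*d,'from sh',sh[:2]-60*d)
p=px('top',320.5,225.8,76);m=px('top',351.8,251.3,68.5);v=(m-p)[:2]
print('pivot',p,'mouth',m,np.linalg.norm(v),np.arctan2(v[1],v[0]))
a=px('top',301.3,248.7,14);b=px('top',340.3,248.3,14);print(a,b)
print('sidept', px('top',299.5,142,14), px('top',338.5,141,14))
for q in((252,192,62),(224,207,90),(220,238,98)):print(px('top',*q))
print(px('top',234,371,0),px('top',320,371,0))
# wrist cam rel to TCP
c=np.array(camera_info('wrist')['T']);s=read_state();Rt=R.from_euler('xyz',s['tool_rot']).as_matrix()
print(np.round(Rt.T@c[:3,:3],3),Rt.T@(c[:3,3]-s['eef_pos']), s['eef_pos'])
print('toolR',np.round(Rt,3).tolist())
```

```text
nose [545.1696962  334.25918708  12.        ] sh [485.78905756 341.252533    24.        ] end [343.87487472 364.21334941  24.        ] len 203.51131908559753
yaw -0.14772340316256616 grip from nose [427.46575785 351.77440605] from end [427.9491164  351.70247871] from sh [426.44253402 350.08373584]
pivot [658.19082183 169.15720781  76.        ] mouth [603.50107475 103.9835206   68.5       ] 85.07983274271106 -2.268950808960773
[614.07832816 213.73202077  14.        ] [613.37635747 126.90073283  14.        ]
sidept [855.98841149 214.33267868  14.        ] [856.47531099 126.04529951  14.        ]
[735.48608398 315.53830595  62.        ]
[700.09293395 370.2034542   90.        ]
[634.52047633 377.00105567  98.        ]
[346.16385204 367.62692227   0.        ] [343.13339376 176.98515094   0.        ]
[[-0.001 -0.962 -0.274]
 [ 1.    -0.001 -0.   ]
 [ 0.    -0.274  0.962]] [  68.6991335     0.28860255 -174.83347251] [264.03926584 593.29257923 197.28553096]
toolR [[-0.914, 0.407, -0.001], [0.407, 0.914, -0.002], [-0.0, -0.002, -1.0]]
```

```bash
cat >> h.py <<'E'
import os
F='cmd.json'
def cmd(): return json.load(open(F)) if os.path.exists(F) else [264.31,593.851,198.113,2.7228]
def did(dx,dy,dz,az):   # record the last row played (tool stays vertical)
    c=cmd();q=np.array(c[:3])+axes(c[3])@[dx,dy,dz]; json.dump([*q,c[3]-az],open(F,'w'))
def axes(y): return np.array([[np.cos(y),np.sin(y),0],[np.sin(y),-np.cos(y),0],[0,0,-1]])
def to(p,yaw):          # shift in tool axes + az for world target
    c=cmd();return np.round([*(axes(c[3]).T@(np.array(p)-c[:3])),c[3]-yaw],3).tolist()
def st():
    s=read_state();print('t',round(s['clock'],2),'pos',np.round(s['eef_pos'],2),'rot',np.round(s['tool_rot'],4),'F',np.round(s['force'],1),'M',np.round(s['torque'],2),'w',round(s['width'],1),'g',round(s['gripper_force'],1),'q',np.round(s['qpos'],2)); print('cmd',np.round(cmd(),3))
E
python3 - <<'E'
from h import *
print(to([427.7,351.8,120],2.994))
E
```

```text
[-247.702, -154.689, 78.113, -0.271]
```

>>> play_rows(
  deltas=[-49,-31,0,0,0,-0.05,0.55,-98,-62,0,0,0,-0.1,0.55,-147,-93,0,0,0,-0.16,0.55,-197,-124,10,0,0,-0.22,0.55,-247.7,-154.7,38,0,0,-0.271,0.55,-247.7,-154.7,78,0,0,-0.271,0.55,-247.7,-154.7,78,0,0,-0.271,0.55,-247.7,-154.7,78,0,0,-0.271,0.55],
)

```text
clock: 1.1
eef_pos: [427.5, 353.3, 121.0]
tool_rot: [3.14, 0.0, 2.996]
force: [-0.4, 0.9, 1.1]
width: 47.0
gripper_force: 0.0
```

Run:
```python
from h import *
did(-247.7,-154.7,78,-.271);st()
ci=camera_info('wrist');save('wrist','w1')
for n in('wrist',):
  for q in((545.2,334.3,12),(427.7,351.8,24),(343.9,364.2,24)):print(proj(n,q,ci))
```

```text
t 1.1 pos [427.47 353.3  120.96] rot [3.1403e+00 2.0000e-04 2.9955e+00] F [-0.4  0.9  1.1] M [0.03 0.03 0.03] w 47.0 g 0.0 q [-0.72  0.59 -0.03  1.86  0.03  0.68  0.66]
cmd [427.694 351.791 120.113   2.994]
(np.float64(318.3128371970419), np.float64(357.65147705191686))
(np.float64(318.1864087824339), np.float64(221.85067023709124))
(np.float64(318.00454533090056), np.float64(96.45251059277146))
```

View pics/w1.png

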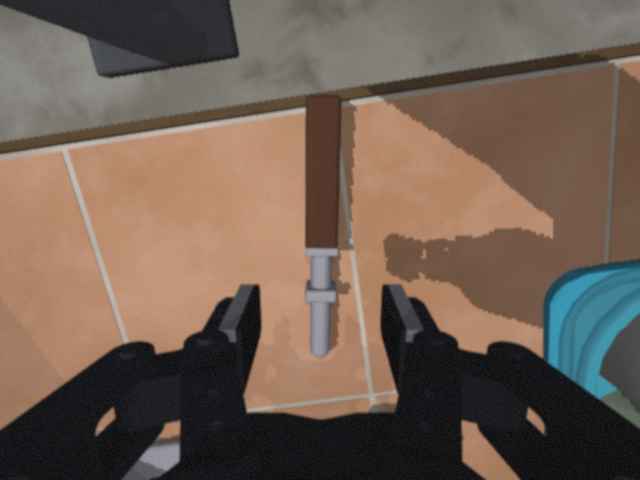

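The wrist view shows the bar centred between the fingers: nose (320,356), grip end (323,96). That agrees with the top view to about 2 mm, so I'll descend.

Run:
```python
from h import *
print(to([427.7,353.0,5],2.988))
```

```text
[0.172, 1.197, 115.113, 0.006]
```

>>> play_rows(
  deltas=[0,1.2,40,0,0,0.006,0.5,0,1.2,80,0,0,0.006,0.42,0,1.2,105,0,0,0.006,0.42,0,1.2,115,0,0,0.006,0.42,0,1.2,115,0,0,0.006,0.42,0,1.2,115,0,0,0.006,0.42],
)

```text
clock: 1.9
eef_pos: [428.7, 354.0, 6.5]
tool_rot: [3.14, 0.002, 2.988]
force: [-0.4, -0.9, 0.5]
width: 35.7
gripper_force: 0.0
```

Run:
```python
from h import *
did(0,1.2,115,.006);st()
```

```text
t 1.9 pos [428.66 354.03   6.5 ] rot [3.1395e+00 1.6000e-03 2.9881e+00] F [-0.4 -0.9  0.5] M [ 0.03 -0.02  0.04] w 35.7 g 0.0 q [-0.73  0.78 -0.02  1.93  0.04  0.44  0.64]
cmd [427.871 352.978   5.113   2.988]
```

>>> play_rows(
  deltas=[0,0,3.5,0,0,0,0.42,0,0,3.5,0,0,0,0.3,0,0,3.5,0,0,0,0.1,0,0,3.5,0,0,0,0.1,0,0,3.5,0,0,0,0.1,0,0,3.5,0,0,0,0.1],
)

```text
clock: 2.65
eef_pos: [427.9, 353.0, 1.6]
tool_rot: [-3.142, -0.0, 2.988]
force: [0.5, -0.1, 0.9]
width: 8.6
gripper_force: 0.0
```

Run:
```python
from h import *
did(0,0,3.5,0);st()
```

```text
t 2.65 pos [427.85 352.97   1.59] rot [-3.1416e+00 -1.0000e-04  2.9877e+00] F [ 0.5 -0.1  0.9] M [-0.07  0.02  0.04] w 8.6 g 0.0 q [-0.72  0.78 -0.02  1.93  0.04  0.43  0.64]
cmd [427.871 352.978   1.613   2.988]
```

Run:
```python
from h import *
a=save('wrist','w2');b=save('top','t2')
o=np.zeros((600,800,3),np.uint8)
o[:300,:400]=cv2.resize(a,(400,300));o[:440,440:760]=cv2.resize(b[270:380,200:280],None,fx=4,fy=4)
c=get_image('scene');o[300:600,:400]=cv2.resize(c[150:330,130:370],(400,300))
cv2.imwrite('pics/c2.png',o[:,:,::-1])
```

```text
(no output)
```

View pics/c2.png

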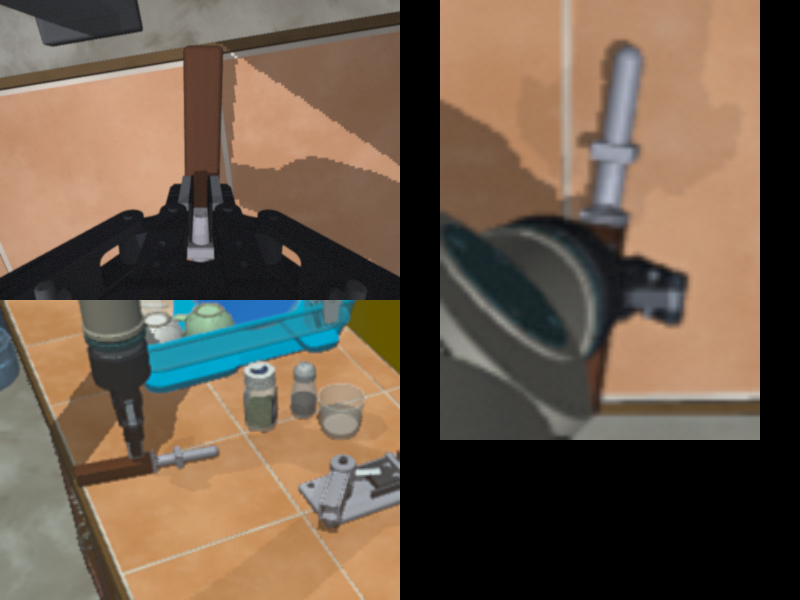

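The fingers look closed over the grip rather than around it. I'll check the finger tip height from the scene view.

Run:
```python
from h import *
st()
for z in(1.6,12,24,36,50): print(z,np.round(proj('scene',[427.9,353,z]),1),np.round(proj('wrist',[427.9,353,z]),1))
c=cv2.cvtColor(get_image('scene'),cv2.COLOR_RGB2BGR);w=cv2.cvtColor(get_image('wrist'),cv2.COLOR_RGB2BGR)
o=np.hstack([cv2.resize(c[200:290,165:245],(400,450),interpolation=3),cv2.resize(w[250:430,240:400],(400,450),interpolation=3)])
cv2.imwrite('pics/c3.png',o)
```

```text
t 2.8 pos [427.83 352.99   1.59] rot [ 3.1416e+00 -1.0000e-04  2.9878e+00] F [-0.3  0.3  0.4] M [-0.    0.01 -0.  ] w 8.4 g 0.0 q [-0.72  0.78 -0.02  1.93  0.04  0.43  0.64]
cmd [427.871 352.978   1.613   2.988]
1.6 [212.9 252.7] [320.5 271.3]
12 [212.3 249.3] [320.5 279.7]
24 [211.6 245.4] [320.5 290.8]
36 [210.9 241.4] [320.5 303.5]
50 [210.1 236.7] [320.5 321. ]
```

View pics/c3.png

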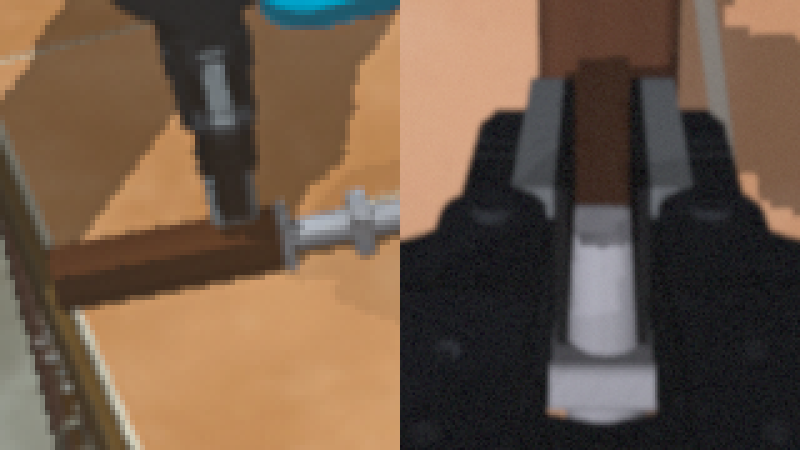

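Run:
```python
from h import *
for q in((264.04,593.29,197.29),(264.04,593.29,210),(264.04,593.29,225),(545.2,334.3,12),(343.9,364.2,24),(658.2,169.2,76),(658.2,169.2,50)): print(q,np.round(proj('scene',q),1))
c=cv2.imread('pics/scene0.png')
o=np.hstack([cv2.resize(c[70:160,50:130],(400,450),interpolation=3),cv2.resize(c[225:270,230:270],(400,450),interpolation=3)])
cv2.imwrite('pics/c4.png',o)
s=read_state();c=camera_info('wrist');print(c['fx'],c['cy'])
Rt=axes(cmd()[3])
for back in(0,10,19,25,30):
  for w in(4.2,19): print(back,w,np.round(proj('wrist',s['eef_pos']+Rt@[11,w,-back],c),0))
```

```text
(264.04, 593.29, 197.29) [104. 150.]
(264.04, 593.29, 210) [102.5 145.1]
(264.04, 593.29, 225) [100.7 139.2]
(545.2, 334.3, 12) [261.3 240.1]
(343.9, 364.2, 24) [175.  252.8]
(658.2, 169.2, 76) [335.5 245.1]
(658.2, 169.2, 50) [335.1 254.2]
392.5853813087346 232.95462842239516
0 4.2 [329. 249.]
0 19 [361. 249.]
10 4.2 [330. 256.]
10 19 [363. 256.]
19 4.2 [330. 263.]
19 19 [365. 263.]
25 4.2 [331. 268.]
25 19 [367. 268.]
30 4.2 [331. 273.]
30 19 [368. 273.]
```

View pics/c4.png

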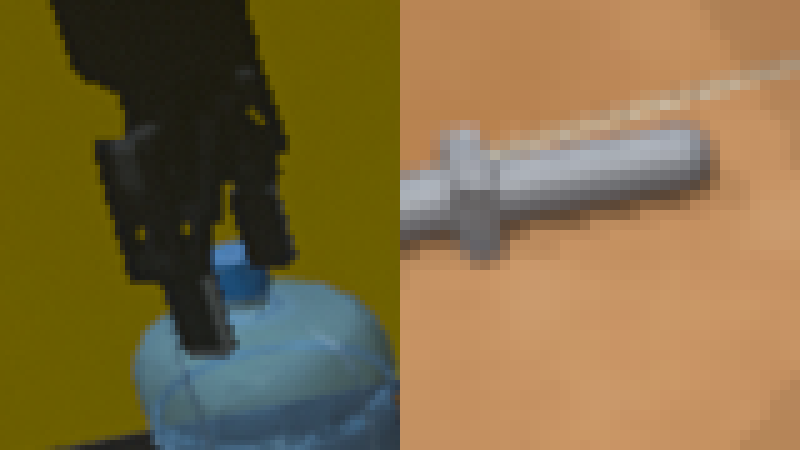

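Both scene views show the real finger tips about 25 mm above the reported TCP, and the fingers shut over the bar with no force. So I'll open and lower further in small steps, watching the force.

>>> play_rows(
  deltas=[0,0,-4,0,0,0,0.5,0,0,-4,0,0,0,0.5,0,0,-4,0,0,0,0.5,0,0,0,0,0,0,0.45,0,0,5,0,0,0,0.42,0,0,9,0,0,0,0.42,0,0,12,0,0,0,0.42,0,0,14,0,0,0,0.42,0,0,14,0,0,0,0.42],
)

```text
clock: 4.03
eef_pos: [427.8, 352.9, -12.6]
tool_rot: [-3.141, -0.0, 2.988]
force: [0.9, 0.2, 0.0]
width: 35.5
gripper_force: 0.0
```

Run:
```python
from h import *
did(0,0,14,0);st()
c=cv2.cvtColor(get_image('scene'),cv2.COLOR_RGB2BGR)
cv2.imwrite('pics/c5.png',cv2.resize(c[200:290,165:245],(480,540),interpolation=3))
```

```text
t 4.03 pos [427.77 352.9  -12.57] rot [-3.1414e+00 -2.0000e-04  2.9877e+00] F [0.9 0.2 0. ] M [-0.03 -0.04 -0.02] w 35.5 g 0.0 q [-0.73  0.81 -0.02  1.93  0.04  0.4   0.64]
cmd [427.871 352.978 -12.387   2.988]
```

View pics/c5.png

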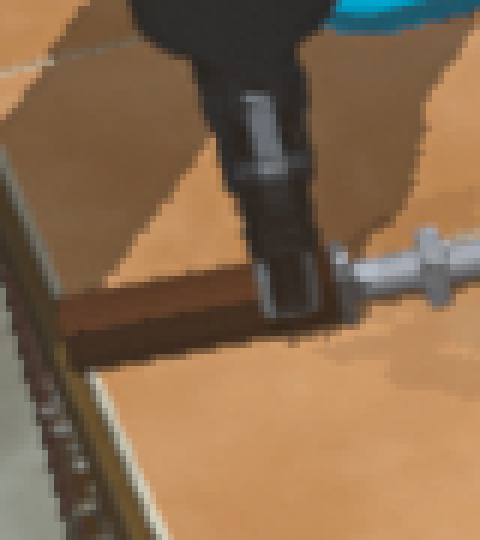

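Run:
```python
from h import *
A=axes(2.988)
for z in(0,5,10,15,20):
  print(z,[np.round(proj('scene',[*(np.array([427.8,352.9,0])+A@[0,-w,0])[:2],z]),1) for w in(18,32)])
```

```text
0 [array([214.1, 257.9]), array([215. , 261.6])]
5 [array([213.8, 256.3]), array([214.7, 260. ])]
10 [array([213.5, 254.7]), array([214.4, 258.4])]
15 [array([213.2, 253. ]), array([214.1, 256.8])]
20 [array([213. , 251.4]), array([213.8, 255.1])]
```

>>> play_rows(
  deltas=[0,0,4,0,0,0,0.42,0,0,7,0,0,0,0.42,0,0,9,0,0,0,0.42,0,0,10,0,0,0,0.42,0,0,10,0,0,0,0.42],
)

```text
clock: 4.7
eef_pos: [427.8, 353.0, -22.5]
tool_rot: [-3.142, -0.0, 2.988]
force: [0.6, -1.0, 0.1]
width: 36.2
gripper_force: 0.0
```

Run:
```python
from h import *
did(0,0,10,0);st()
```

```text
t 4.7 pos [427.83 352.97 -22.46] rot [-3.1415e+00 -1.0000e-04  2.9878e+00] F [ 0.6 -1.   0.1] M [-0.01  0.01 -0.06] w 36.2 g 0.0 q [-0.73  0.83 -0.02  1.93  0.04  0.38  0.64]
cmd [427.871 352.978 -22.387   2.988]
```

>>> play_rows(
  deltas=[0,0,1,0,0,0,0.3,0,0,1,0,0,0,0.15,0,0,1,0,0,0,0,0,0,1,0,0,0,0,0,0,1,0,0,0,0,0,0,1,0,0,0,0],
)

```text
clock: 5.45
eef_pos: [428.2, 353.6, -23.0]
tool_rot: [3.14, 0.001, 2.988]
force: [-0.1, 0.6, 5.6]
width: 22.4
gripper_force: 60.1
```

Run:
```python
from h import *
did(0,0,1,0);st()
```

```text
t 5.45 pos [428.21 353.61 -23.  ] rot [3.1404e+00 6.0000e-04 2.9879e+00] F [-0.1  0.6  5.6] M [ 0.29  0.03 -0.02] w 22.4 g 60.1 q [-0.73  0.83 -0.02  1.93  0.04  0.38  0.64]
cmd [427.871 352.978 -23.387   2.988]
```

Gripped (60 N). Now lift, swing over to in front of the socket while high, and settle.

Run:
```python
from h import *
P=np.array([658.4,169.7]);th=-2.267;o=np.array([np.cos(th),np.sin(th)])
print(to([*(P+230*o),80],th+2*np.pi)); print(to([430,180,80],3.3))
```

```text
[-137.158, -342.788, -103.387, -1.028]
[-28.602, -170.61, -103.387, -0.312]
```

>>> play_rows(
  deltas=[0,0,-20,0,0,0,0,0,0,-60,0,0,0,0,-4,-20,-103.4,0,0,0,0,-15,-60,-103.4,0,0,-0.12,0,-25,-110,-103.4,0,0,-0.3,0,-40,-165,-103.4,0,0,-0.48,0,-65,-220,-103.4,0,0,-0.65,0,-100,-275,-103.4,0,0,-0.82,0,-128,-325,-103.4,0,0,-0.97,0,-137.2,-342.8,-103.4,0,0,-1.028,0],
)

```text
clock: 6.7
eef_pos: [510.3, -13.1, 78.7]
tool_rot: [3.141, -0.004, -2.273]
force: [-0.3, -0.2, -4.0]
width: 22.4
gripper_force: 59.7
```

Run:
```python
from h import *
did(-137.2,-342.8,-103.4,-1.028);st()
P=np.array([658.4,169.7]);th=-2.267;o=np.array([np.cos(th),np.sin(th)])
print(to([*(P+225*o),20],th+2*np.pi))
```

```text
t 6.7 pos [510.32 -13.11  78.69] rot [ 3.1411 -0.004  -2.2725] F [-0.3 -0.2 -4. ] M [ 0.12 -0.04 -0.02] w 22.4 g 59.7 q [ 0.23  0.64 -0.4   2.    0.43  0.58  1.98]
cmd [510.939  -6.793  80.013   4.016]
[-4.989, 0.044, 60.013, -0.0]
```

Lower to the socket's height, still in front of the mouth, and look.

>>> play_rows(
  deltas=[0,0,20,0,0,0,0,0,0,50,0,0,0,0,0,0,60,0,0,0,0,0,0,60,0,0,0,0,0,0,60,0,0,0,0],
)

```text
clock: 7.32
eef_pos: [511.4, -6.6, 20.6]
tool_rot: [-3.141, 0.001, -2.267]
force: [-0.3, -0.1, -3.2]
width: 22.2
gripper_force: 59.7
```

Run:
```python
from h import *
did(0,0,60,0);st()
a=get_image('top');b=get_image('scene')
s=read_state();p=s['eef_pos'];y=s['tool_rot'][2]
h=-np.array([np.cos(y),np.sin(y),0]);c=np.array([p[0],p[1],p[2]+35])
for n in('top','scene'):
  print(n,'grip',np.round(proj(n,c),1),'nose',np.round(proj(n,c+119*h),1),'mouth ctr',np.round(proj(n,[658.4-85*.6415,169.7-85*.7672,55]),1))
o=np.hstack([cv2.resize(a[200:300,300:380],(480,600),interpolation=3),cv2.resize(b[235:345,290:348],(316,600),interpolation=3)])
cv2.imwrite('pics/c6.png',o[:,:,::-1])
```

```text
t 7.33 pos [511.37  -6.58  20.6 ] rot [-3.1410e+00  6.0000e-04 -2.2671e+00] F [-0.3 -0.1 -3.2] M [-0.01 -0.06  0.01] w 22.2 g 59.7 q [ 0.17  0.73 -0.32  2.04  0.5   0.45  1.91]
cmd [510.939  -6.793  20.013   4.016]
top grip [404.6 293.9] nose [360.7 258.7] mouth ctr [351.3 251.5]
scene grip [310.8 329.5] nose [324.7 285.9] mouth ctr [327.  277.9]
```

View pics/c6.png

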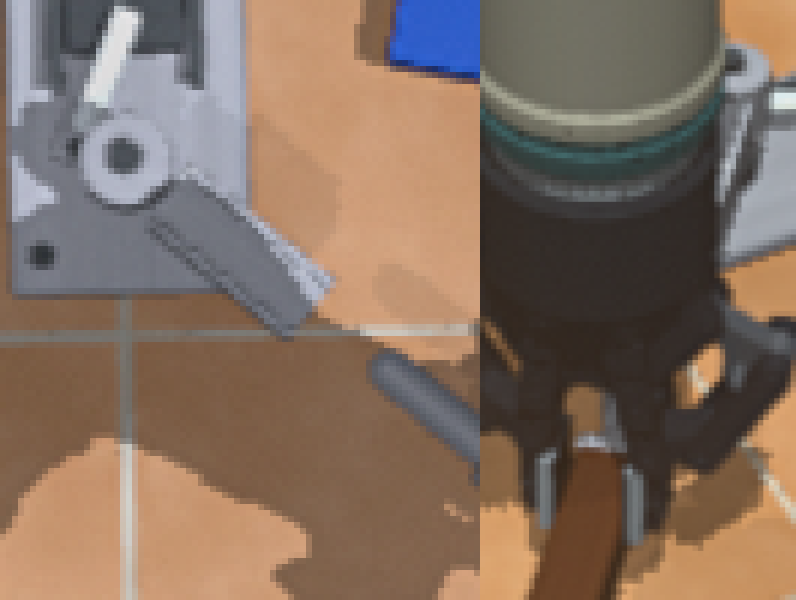

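In the top view (left half) the nose tip is at about (362,261) and the socket mouth's centre at (351,251), nearly in line. I'll fit the rod's line numerically.

Run:
```python
from h import *
a=get_image('top');hsv=cv2.cvtColor(a,cv2.COLOR_RGB2HSV)
S=hsv[250:285,355:385,1]
m=((S<70)).astype(np.uint8)
n,l,stt,c=cv2.connectedComponentsWithStats(m)
k=1+np.argmax(stt[1:,4]);print(stt[1:])
for r in (l==k).astype(int): print(''.join('.#'[v] for v in r))
ys,xs=np.nonzero(l==k);xs=xs+355;ys=ys+250
W=np.array([px('top',x,y,58)[:2] for x,y in zip(xs,ys)])
P=np.array([658.4,169.7]);o=np.array([np.cos(-2.267),np.sin(-2.267)]);t=np.array([-o[1],o[0]])
al=(W-P)@o;tr=(W-P)@t
for b in range(110,150,4):
  k=(al>b)&(al<=b+4)
  if k.sum():print(b,k.sum(),tr[k].min().round(1),tr[k].max().round(1),tr[k].mean().round(2))
print(al.min())
st()
```

```text
[[  0   4  30   2  56]
 [  6   8  24  24 227]]
..............................
..............................
..............................
..............................
..............................
..............................
..............................
..............................
........###...................
.......######.................
......########................
......##########..............
.......##########.............
.......############...........
........############..........
.........############.........
..........############........
...........#############......
............#############.....
..............############....
...............############...
................############..
.................#############
...................###########
....................##########
.....................#########
......................########
........................######
........................######
........................######
........................######
.........................#####
..............................
..............................
..............................
110 4 -3.1 4.5 0.36
114 11 -3.5 7.2 2.14
118 13 -5.5 8.2 0.61
122 13 -5.8 7.9 1.23
126 14 -6.1 8.9 1.38
130 15 -6.8 8.6 0.44
134 15 -5.8 9.6 2.11
138 14 -6.1 9.2 1.25
142 15 -6.4 8.9 1.34
146 15 -6.8 8.2 0.99
112.54288164742928
t 7.47 pos [511.55  -6.73  20.79] rot [-3.1405e+00  1.0000e-03 -2.2673e+00] F [ 0.1  0.1 -3.8] M [ 0.05  0.   -0.01] w 22.6 g 59.7 q [ 0.17  0.73 -0.32  2.04  0.5   0.45  1.91]
cmd [510.939  -6.793  20.013   4.016]
```

>>> play_rows(
  deltas=[-6,1,0.7,0,0,0,0,-14,1,0.7,0,0,0,0,-22,1,0.7,0,0,0,0,-27,1,0.7,0,0,0,0,-32,1,0.7,0,0,0,0,-36,1,0.7,0,0,0,0,-40,1,0.7,0,0,0,0,-40,1,0.7,0,0,0,0],
)

```text
clock: 8.48
eef_pos: [536.0, 24.8, 19.3]
tool_rot: [-3.142, 0.0, -2.267]
force: [0.6, -0.3, -4.6]
width: 22.3
gripper_force: 59.7
```

Run:
```python
from h import *
did(-40,1,.7,0);st()
s=read_state();A=axes(cmd()[3]);print('tool F',A.T@s['force'],'d',np.linalg.norm(s['eef_pos'][:2]-[658.4,169.7]))
```

```text
t 8.47 pos [536.04  24.83  19.31] rot [-3.1416e+00  3.0000e-04 -2.2672e+00] F [ 0.6 -0.3 -4.6] M [ 0.04 -0.04 -0.  ] w 22.3 g 59.7 q [ 0.11  0.76 -0.33  1.97  0.48  0.49  1.89]
cmd [535.836  24.53   19.313   4.016]
tool F [-0.18370119 -0.69098773  4.61806923] d 189.62601404060655
```

>>> play_rows(
  deltas=[-6,0,0,0,0,0,0,-12,0,0,0,0,0,0,-18,0,0,0,0,0,0,-24,0,0,0,0,0,0,-29,0,0,0,0,0,0,-33,0,0,0,0,0,0,-36,0,0,0,0,0,0,-36,0,0,0,0,0,0],
)

```text
clock: 9.48
eef_pos: [559.0, 52.3, 19.3]
tool_rot: [3.142, 0.0, -2.267]
force: [0.0, 0.7, -3.6]
width: 22.4
gripper_force: 59.7
```

Run:
```python
from h import *
did(-36,0,0,0);st()
s=read_state();A=axes(cmd()[3]);print('tool F',A.T@s['force'],'d',np.linalg.norm(s['eef_pos'][:2]-[658.4,169.7]))
```

```text
t 9.47 pos [559.02  52.33  19.29] rot [ 3.1416e+00  1.0000e-04 -2.2673e+00] F [ 0.   0.7 -3.6] M [0.09 0.03 0.03] w 22.4 g 59.7 q [ 0.07  0.78 -0.33  1.9   0.46  0.54  1.87]
cmd [558.934  52.143  19.313   4.016]
tool F [-0.56677402  0.46077262  3.58853955] d 153.7938460029467
```

Free so far. Now creep in until the shoulder meets the mouth.

>>> play_rows(
  deltas=[-1,0,0,0,0,0,0,-2,0,0,0,0,0,0,-3,0,0,0,0,0,0,-4,0,0,0,0,0,0,-4,0,0,0,0,0,0,-4,0,0,0,0,0,0],
)

```text
clock: 10.22
eef_pos: [561.4, 55.2, 19.3]
tool_rot: [3.141, -0.0, -2.267]
force: [-0.2, 0.1, -3.2]
width: 22.7
gripper_force: 59.7
```

Run:
```python
from h import *
did(-4,0,0,0);st()
s=read_state();A=axes(cmd()[3]);print('tool F',A.T@s['force'],'d',np.linalg.norm(s['eef_pos'][:2]-[658.4,169.7]))
```

```text
t 10.22 pos [561.4   55.18  19.27] rot [ 3.1415e+00 -1.0000e-04 -2.2674e+00] F [-0.2  0.1 -3.2] M [ 0.02 -0.   -0.  ] w 22.7 g 59.7 q [ 0.07  0.78 -0.34  1.89  0.46  0.55  1.87]
cmd [561.5    55.211  19.313   4.016]
tool F [0.05092448 0.16130943 3.19884381] d 150.07854758610378
```

>>> play_rows(
  deltas=[-1,0,0,0,0,0,0,-1.5,0,0,0,0,0,0,-2,0,0,0,0,0,0,-2,0,0,0,0,0,0,-2,0,0,0,0,0,0],
)

```text
clock: 10.85
eef_pos: [562.5, 56.5, 19.2]
tool_rot: [3.141, -0.001, -2.268]
force: [-1.2, -0.8, -3.0]
width: 22.3
gripper_force: 59.8
```

Run:
```python
from h import *
did(-2,0,0,0);st()
s=read_state();A=axes(cmd()[3]);print('tool F',A.T@s['force'],'d',np.linalg.norm(s['eef_pos'][:2]-[658.4,169.7]))
```

```text
t 10.85 pos [562.48  56.46  19.23] rot [ 3.1414e+00 -6.0000e-04 -2.2676e+00] F [-1.2 -0.8 -3. ] M [-0.19  0.22  0.03] w 22.3 g 59.8 q [ 0.06  0.78 -0.34  1.89  0.46  0.55  1.86]
cmd [562.783  56.745  19.313   4.016]
tool F [1.38414444 0.3855499  3.03326835] d 148.40371565822866
```

>>> play_rows(
  deltas=[-1,0,0,0,0,0,0,-2,0,0,0,0,0,0,-2,0,0,0,0,0,0,-2,0,0,0,0,0,0],
)

```text
clock: 11.35
eef_pos: [562.4, 56.5, 19.0]
tool_rot: [3.141, -0.004, -2.268]
force: [-4.1, -3.3, -0.4]
width: 22.4
gripper_force: 60.1
```

Run:
```python
from h import *
did(-2,0,0,0);st()
s=read_state();A=axes(cmd()[3]);print('tool F',A.T@s['force'],'d',np.linalg.norm(s['eef_pos'][:2]-[658.4,169.7]))
```

```text
t 11.35 pos [562.4   56.47  19.03] rot [ 3.1408 -0.0041 -2.2683] F [-4.1 -3.3 -0.4] M [-0.86  0.74 -0.05] w 22.4 g 60.1 q [ 0.06  0.78 -0.33  1.88  0.46  0.55  1.86]
cmd [564.067  58.279  19.313   4.016]
tool F [5.16085371 1.03218292 0.36843213] d 148.4460208013357
```

The contact force is rising with no further travel, so the shoulder is home (d ≈ 148.4). Now swing clockwise about the pivot.

>>> play_rows(
  deltas=[1,3.7,0,0,0,0.025,0,0.8,7.4,0,0,0,0.05,0,0.3,14.7,0,0,0,0.1,0,-0.7,22,0,0,0,0.15,0,-1.9,29.2,0,0,0,0.2,0,-3.6,36.4,0,0,0,0.25,0,-5.6,43.4,0,0,0,0.3,0,-5.6,43.4,0,0,0,0.3,0],
)

```text
clock: 12.35
eef_pos: [533.6, 87.8, 19.0]
tool_rot: [-3.139, -0.003, -2.571]
force: [-0.9, -8.6, -3.3]
width: 22.4
gripper_force: 59.9
```

```bash
cat >> h.py <<'E'
def sw():
    st();s=read_state();P=np.array([658.4,169.7]);r=s['eef_pos'][:2]-P;a=np.arctan2(r[1],r[0])
    c=cmd();rc=np.array(c[:2])-P
    A=axes(s['tool_rot'][2]);print('toolF',np.round(A.T@s['force'],1),'swing',round((-2.267-a)%6.2832,4),'by yaw',round((-2.267-s['tool_rot'][2])%6.2832,4),'d',round(np.hypot(*r),2),'cmd swing',round((-2.267-np.arctan2(rc[1],rc[0]))%6.2832,4),'cmd d',round(np.hypot(*rc),2))
E
python3 - <<'E'
from h import *
did(-5.6,43.4,0,.3);sw()
E
```

```text
t 12.35 pos [533.61  87.78  19.04] rot [-3.1393 -0.0035 -2.571 ] F [-0.9 -8.6 -3.3] M [-1.95  0.16 -0.4 ] w 22.4 g 59.9 q [-0.06  0.75 -0.23  1.95  0.36  0.48  1.58]
cmd [534.37   90.42   19.313   3.716]
toolF [ 5.4 -6.8  3.3] swing 0.2937 by yaw 0.304 d 149.28 cmd swing 0.3058 cmd d 147.2
```

>>> play_rows(
  deltas=[-0.2,7.4,0,0,0,0.05,0,-0.7,14.7,0,0,0,0.1,0,-1.7,22,0,0,0,0.15,0,-2.9,29.2,0,0,0,0.2,0,-4.6,36.4,0,0,0,0.25,0,-6.6,43.4,0,0,0,0.3,0,-6.6,43.4,0,0,0,0.3,0],
)

```text
clock: 13.22
eef_pos: [514.8, 126.7, 18.8]
tool_rot: [-3.137, -0.005, -2.872]
force: [-2.2, -10.2, -3.7]
width: 22.3
gripper_force: 59.9
```

Run:
```python
from h import *
did(-6.6,43.4,0,.3);sw()
```

```text
t 13.22 pos [514.8  126.69  18.76] rot [-3.1374 -0.0047 -2.872 ] F [ -2.2 -10.2  -3.7] M [-2.34  0.27 -0.32] w 22.3 g 59.9 q [-0.2   0.74 -0.14  1.98  0.24  0.44  1.32]
cmd [516.338 130.445  19.313   3.416]
toolF [ 4.9 -9.2  3.7] swing 0.5836 by yaw 0.605 d 149.9 cmd swing 0.605 cmd d 147.39
```

>>> play_rows(
  deltas=[-0.2,5.9,0,0,0,0.04,0,-0.5,11.8,0,0,0,0.08,0,-1.1,17.6,0,0,0,0.12,0,-1.9,23.4,0,0,0,0.16,0,-2.9,29.2,0,0,0,0.2,0,-2.9,29.2,0,0,0,0.2,0],
)

```text
clock: 13.98
eef_pos: [508.9, 155.7, 18.5]
tool_rot: [-3.137, -0.005, -3.071]
force: [-2.7, -10.5, -4.2]
width: 22.5
gripper_force: 59.9
```

Run:
```python
from h import *
did(-2.9,29.2,0,.2);sw()
```

```text
t 13.97 pos [508.87 155.72  18.52] rot [-3.1367 -0.0052 -3.0715] F [ -2.7 -10.5  -4.2] M [-2.24  0.58 -0.36] w 22.5 g 59.9 q [-0.29  0.74 -0.09  1.98  0.15  0.44  1.15]
cmd [511.223 159.339  19.313   3.216]
toolF [  3.4 -10.3   4.2] swing 0.7814 by yaw 0.8045 d 150.19 cmd swing 0.8043 cmd d 147.54
```

>>> play_rows(
  deltas=[-0.5,5.9,0,0,0,0.04,0,-0.8,11.8,0,0,0,0.08,0,-1.5,16.2,0,0,0,0.11,0,-2.2,22,0,0,0,0.15,0,-2.2,22,0,0,0,0.15,0],
)

```text
clock: 14.6
eef_pos: [508.4, 178.5, 18.3]
tool_rot: [-3.136, -0.006, 3.062]
force: [-5.3, -8.7, -2.3]
width: 22.4
gripper_force: 60.0
```

Run:
```python
from h import *
did(-2.2,22,0,.15);sw()
```

```text
t 14.6 pos [508.36 178.54  18.31] rot [-3.1364 -0.0061  3.0622] F [-5.3 -8.7 -2.3] M [-1.88  0.9  -0.49] w 22.4 g 60.0 q [-0.36  0.74 -0.05  1.96  0.08  0.45  1.02]
cmd [511.786 181.442  19.313   3.066]
toolF [ 4.6 -9.1  2.3] swing 0.9335 by yaw 0.954 d 150.3 cmd swing 0.9545 cmd d 147.08
```

>>> play_rows(
  deltas=[0,3,0,0,0,0.02,0,-0.1,5.9,0,0,0,0.04,0,-0.3,8.8,0,0,0,0.06,0,-0.5,11.8,0,0,0,0.08,0,-0.5,11.8,0,0,0,0.08,0],
)

```text
clock: 15.22
eef_pos: [509.6, 190.9, 18.3]
tool_rot: [-3.137, -0.006, 2.983]
force: [-5.2, -6.9, -2.7]
width: 22.4
gripper_force: 60.0
```

Run:
```python
from h import *
did(-.5,11.8,0,.08);sw()
```

```text
t 15.22 pos [509.63 190.92  18.3 ] rot [-3.1368 -0.0058  2.983 ] F [-5.2 -6.9 -2.7] M [-1.51  0.98 -0.46] w 22.4 g 60.0 q [-0.39  0.75 -0.03  1.94  0.05  0.46  0.96]
cmd [513.178 193.17   19.313   2.986]
toolF [ 4.1 -7.6  2.7] swing 1.0163 by yaw 1.0332 d 150.28 cmd swing 1.0348 cmd d 147.11
```

>>> play_rows(
  deltas=[0,3,0,0,0,0.02,0,-0.1,5.9,0,0,0,0.04,0,-0.3,8.8,0,0,0,0.06,0,-0.5,11.8,0,0,0,0.08,0,-0.5,11.8,0,0,0,0.08,0],
)

```text
clock: 15.85
eef_pos: [512.7, 204.8, 18.5]
tool_rot: [-3.14, -0.004, 2.905]
force: [-3.5, -3.7, -4.5]
width: 22.3
gripper_force: 59.8
```

Run:
```python
from h import *
did(-.5,11.8,0,.08);sw()
```

```text
t 15.85 pos [512.74 204.84  18.49] rot [-3.1396 -0.0041  2.9052] F [-3.5 -3.7 -4.5] M [-0.72  0.86 -0.26] w 22.3 g 59.8 q [-0.42  0.75 -0.01  1.93  0.01  0.47  0.89]
cmd [515.503 204.749  19.313   2.906]
toolF [ 2.5 -4.4  4.5] swing 1.1113 by yaw 1.111 d 149.84 cmd swing 1.1151 cmd d 147.13
```

>>> play_rows(
  deltas=[0,2.2,0,0,0,0.015,0,0,4.4,0,0,0,0.03,0,-0.1,5.9,0,0,0,0.04,0,-0.1,7.4,0,0,0,0.05,0,-0.1,7.4,0,0,0,0.05,0],
)

```text
clock: 16.48
eef_pos: [515.5, 213.6, 18.8]
tool_rot: [3.141, -0.003, 2.857]
force: [-5.5, 0.0, -5.9]
width: 22.4
gripper_force: 59.7
```

Run:
```python
from h import *
did(-.1,7.4,0,.05);sw()
```

```text
t 16.48 pos [515.5  213.55  18.82] rot [ 3.1413e+00 -2.8000e-03  2.8571e+00] F [-5.5  0.  -5.9] M [ 0.11  1.22 -0.12] w 22.4 g 59.7 q [-0.44  0.76  0.    1.91 -0.01  0.47  0.85]
cmd [517.329 211.921  19.313   2.856]
toolF [ 5.3 -1.5  5.9] swing 1.1724 by yaw 1.1591 d 149.48 cmd swing 1.1654 cmd d 147.25
```

>>> play_rows(
  deltas=[0,2.2,0,0,0,0.015,0,0,4.4,0,0,0,0.03,0,0.1,5.9,0,0,0,0.04,0,0.1,7.4,0,0,0,0.05,0,0.1,7.4,0,0,0,0.05,0],
)

```text
clock: 17.1
eef_pos: [518.1, 220.9, 19.0]
tool_rot: [3.141, -0.002, 2.807]
force: [-5.2, 1.8, -6.5]
width: 22.5
gripper_force: 59.7
```

Run:
```python
from h import *
did(.1,7.4,0,.05);sw()
```

```text
t 17.1 pos [518.08 220.92  18.99] rot [ 3.1406e+00 -2.0000e-03  2.8068e+00] F [-5.2  1.8 -6.5] M [ 0.31  1.13 -0.22] w 22.5 g 59.7 q [-0.46  0.76  0.02  1.9  -0.03  0.48  0.81]
cmd [519.319 219.049  19.313   2.806]
toolF [5.5 0.  6.5] swing 1.2246 by yaw 1.2094 d 149.38 cmd swing 1.2156 cmd d 147.58
```

>>> play_rows(
  deltas=[0,1.5,0,0,0,0.01,0,0,2.9,0,0,0,0.02,0,0,4.4,0,0,0,0.03,0,0,4.4,0,0,0,0.03,0],
)

```text
clock: 17.6
eef_pos: [519.8, 225.3, 19.1]
tool_rot: [3.14, -0.002, 2.777]
force: [-5.1, 1.6, -5.4]
width: 22.8
gripper_force: 59.7
```

Run:
```python
from h import *
did(0,4.4,0,.03);sw()
```

```text
t 17.6 pos [519.82 225.26  19.08] rot [ 3.1402e+00 -1.7000e-03  2.7769e+00] F [-5.1  1.6 -5.4] M [ 0.52  1.15 -0.21] w 22.8 g 59.7 q [-0.47  0.76  0.03  1.89 -0.04  0.49  0.79]
cmd [520.769 223.204  19.313   2.776]
toolF [ 5.4 -0.3  5.4] swing 1.2559 by yaw 1.2393 d 149.3 cmd swing 1.2454 cmd d 147.67
```

>>> play_rows(
  deltas=[0,1.5,0,0,0,0.01,0,0,2.9,0,0,0,0.02,0,0,4.4,0,0,0,0.03,0,0,4.4,0,0,0,0.03,0],
)

```text
clock: 18.1
eef_pos: [521.4, 229.3, 19.1]
tool_rot: [3.14, -0.002, 2.747]
force: [-4.7, 2.7, -6.0]
width: 22.8
gripper_force: 59.7
```

Run:
```python
from h import *
did(0,4.4,0,.03);sw()
```

```text
t 18.1 pos [521.39 229.26  19.11] rot [ 3.1404e+00 -1.6000e-03  2.7473e+00] F [-4.7  2.7 -6. ] M [ 0.42  1.16 -0.14] w 22.8 g 59.7 q [-0.48  0.77  0.03  1.88 -0.05  0.49  0.76]
cmd [522.343 227.313  19.313   2.746]
toolF [5.4 0.6 6. ] swing 1.2847 by yaw 1.2689 d 149.4 cmd swing 1.2752 cmd d 147.75
```

>>> play_rows(
  deltas=[0,1.5,0,0,0,0.01,0,0,2.9,0,0,0,0.02,0,0,4.4,0,0,0,0.03,0,0,4.4,0,0,0,0.03,0],
)

```text
clock: 18.6
eef_pos: [522.4, 231.7, 19.0]
tool_rot: [-3.14, -0.002, 2.717]
force: [-6.5, -0.7, -4.4]
width: 22.1
gripper_force: 59.9
```

Run:
```python
from h import *
did(0,4.4,0,.03);sw()
```

```text
t 18.6 pos [522.36 231.72  18.97] rot [-3.1402e+00 -2.4000e-03  2.7165e+00] F [-6.5 -0.7 -4.4] M [-0.13  1.33 -0.19] w 22.1 g 59.9 q [-0.49  0.77  0.04  1.87 -0.07  0.5   0.74]
cmd [524.039 231.372  19.313   2.716]
toolF [ 5.7 -3.3  4.4] swing 1.3024 by yaw 1.2997 d 149.51 cmd swing 1.3049 cmd d 147.84
```

The lever has met its stop at a swing of about 1.30: tangential force reversed, motion ended. I'll relax by about 2 mm, then draw the bar straight out.

>>> play_rows(
  deltas=[0.5,-1.2,0,0,0,-0.004,0,1,-2,0,0,0,-0.008,0,1.5,-2,0,0,0,-0.008,0,1.5,-2,0,0,0,-0.008,0],
)

```text
clock: 19.1
eef_pos: [522.2, 230.9, 19.4]
tool_rot: [3.14, 0.0, 2.724]
force: [-3.6, 2.6, -6.5]
width: 22.3
gripper_force: 59.7
```

Run:
```python
from h import *
did(1.5,-2,0,-.008);sw()
```

```text
t 19.1 pos [522.18 230.92  19.43] rot [3.1404e+00 4.0000e-04 2.7244e+00] F [-3.6  2.6 -6.5] M [0.48 0.85 0.08] w 22.3 g 59.7 q [-0.49  0.77  0.04  1.88 -0.06  0.49  0.75]
cmd [521.847 230.171  19.313   2.724]
toolF [4.3 0.9 6.5] swing 1.297 by yaw 1.2918 d 149.35 cmd swing 1.2915 cmd d 149.34
```

>>> play_rows(
  deltas=[4,0,0,0,0,0,0,8,0,0,0,0,0,0,12,0,0,0,0,0,0,17,0,0,0,0,0,0,22,0,0,0,0,0,0,22,0,0,0,0,0,0],
)

```text
clock: 19.85
eef_pos: [501.1, 239.5, 19.3]
tool_rot: [-3.141, -0.0, 2.725]
force: [0.4, -0.4, -3.6]
width: 22.4
gripper_force: 59.9
```

Run:
```python
from h import *
did(22,0,0,0);sw()
```

```text
t 19.85 pos [501.13 239.5   19.29] rot [-3.1415e+00 -5.0000e-04  2.7246e+00] F [ 0.4 -0.4 -3.6] M [-0.03 -0.    0.01] w 22.4 g 59.9 q [-0.52  0.76  0.04  1.92 -0.07  0.47  0.72]
cmd [501.739 239.097  19.313   2.724]
toolF [-0.6 -0.2  3.6] swing 1.2923 by yaw 1.2916 d 172.07 cmd swing 1.2916 cmd d 171.34
```

Free. Draw out fully.

>>> play_rows(
  deltas=[6,0,0,0,0,0,0,13,0,0,0,0,0,0,20,0,0,0,0,0,0,27,0,0,0,0,0,0,34,0,0,0,0,0,0,42,0,0,0,0,0,0,50,0,0,0,0,0,0,60,0,0,0,0,0,0,60,0,0,0,0,0,0],
)

```text
clock: 20.98
eef_pos: [445.6, 264.0, 19.3]
tool_rot: [-3.141, -0.001, 2.725]
force: [0.4, -0.3, -3.2]
width: 22.8
gripper_force: 59.9
```

Run:
```python
from h import *
did(60,0,0,0);sw()
# lay-down: original place, well clear of the holder
print(to([455,352,40],2.988))
```

```text
t 20.98 pos [445.62 264.03  19.25] rot [-3.1411e+00 -1.0000e-03  2.7253e+00] F [ 0.4 -0.3 -3.2] M [-0.03  0.04  0.04] w 22.8 g 59.9 q [-0.62  0.73  0.05  2.02 -0.09  0.4   0.65]
cmd [446.9   263.442  19.313   2.724]
toolF [-0.5 -0.1  3.2] swing 1.2919 by yaw 1.2909 d 232.75 cmd swing 1.2918 cmd d 231.34
[28.529, 84.228, -20.687, -0.264]
```

Run:
```python
from h import *
print(to([445,370,10],2.988))
```

```text
[44.972, 96.622, 9.313, -0.264]
```

>>> play_rows(
  deltas=[6,14,-10,0,0,-0.04,0,16,38,-10,0,0,-0.1,0,28,65,-10,0,0,-0.17,0,40,88,-5,0,0,-0.24,0,45,96.6,5,0,0,-0.264,0,45,96.6,20,0,0,-0.264,0,45,96.6,30,0,0,-0.264,0,45,96.6,36,0,0,-0.264,0,45,96.6,36,0,0,-0.264,0],
)

```text
clock: 22.1
eef_pos: [444.9, 368.9, -17.3]
tool_rot: [-3.14, -0.001, 2.987]
force: [0.1, -0.2, -3.7]
width: 22.4
gripper_force: 59.9
```

Run:
```python
from h import *
did(45,96.6,36,-.264);st()
```

```text
t 22.1 pos [444.92 368.94 -17.29] rot [-3.1403e+00 -6.0000e-04  2.9866e+00] F [ 0.1 -0.2 -3.7] M [-0.03 -0.02  0.02] w 22.4 g 59.9 q [-0.75  0.84  0.01  1.87 -0.02  0.44  0.69]
cmd [444.965 369.991 -16.687   2.988]
```

>>> play_rows(
  deltas=[0,0,2,0,0,0,0,0,0,4,0,0,0,0,0,0,5.5,0,0,0,0,0,0,6.2,0,0,0,0,0,0,6.2,0,0,0,0],
)

```text
clock: 22.72
eef_pos: [445.0, 370.0, -22.9]
tool_rot: [3.142, 0.0, 2.988]
force: [0.5, -0.1, -2.9]
width: 22.5
gripper_force: 60.0
```

Run:
```python
from h import *
did(0,0,6.2,0);st()
```

```text
t 22.73 pos [444.97 370.04 -22.87] rot [3.1415 0.     2.9878] F [ 0.5 -0.1 -2.9] M [ 0.04 -0.02  0.01] w 22.5 g 60.0 q [-0.75  0.85  0.01  1.87 -0.02  0.43  0.69]
cmd [444.965 369.991 -22.887   2.988]
```

>>> play_rows(
  deltas=[0,0,0.6,0,0,0,0,0,0,1,0,0,0,0,0,0,1,0,0,0,0.3,0,0,0,0,0,0,0.42,0,0,-2,0,0,0,0.45,0,0,-2,0,0,0,0.45,0,0,-2,0,0,0,0.45],
)

```text
clock: 23.6
eef_pos: [445.0, 370.0, -20.9]
tool_rot: [3.142, 0.0, 2.988]
force: [-0.5, -0.0, 0.4]
width: 38.5
gripper_force: 0.0
```

Run:
```python
from h import *
did(0,0,-2,0);st()
```

```text
t 23.6 pos [444.99 370.01 -20.89] rot [3.1415 0.     2.9878] F [-0.5 -0.   0.4] M [-0.01  0.01 -0.01] w 38.5 g 0.0 q [-0.75  0.84  0.01  1.87 -0.02  0.43  0.69]
cmd [444.965 369.991 -20.887   2.988]
```

>>> play_rows(
  deltas=[0,0,-15,0,0,0,0.5,0,0,-40,0,0,0,0.5,0,0,-80,0,0,0,0.5,0,0,-130,0,0,0,0.5,0,0,-180,0,0,0,0.5,40,40,-200,0,0,0,0.5,80,80,-200,0,0,0,0.5,120,120,-200,0,0,0,0.5,120,120,-200,0,0,0,0.5],
)

```text
clock: 24.72
eef_pos: [339.2, 512.2, 180.1]
tool_rot: [3.138, -0.003, 2.997]
force: [0.8, -1.0, -0.2]
width: 42.7
gripper_force: 0.0
```

Run:
```python
from h import *
did(120,120,-200,0);st()
a=get_image('top');b=get_image('scene')
o=np.vstack([np.hstack([cv2.resize(a[130:380,200:400],(360,450),interpolation=3),cv2.resize(b[170:320,160:420],(440,254),interpolation=3).copy() if 0 else np.vstack([cv2.resize(b[170:320,160:420],(440,254),interpolation=3),np.zeros((196,440,3),np.uint8)])])])
cv2.imwrite('pics/c7.png',o[:,:,::-1])
```

```text
t 24.73 pos [339.16 512.16 180.07] rot [ 3.1379e+00 -3.0000e-03  2.9973e+00] F [ 0.8 -1.  -0.2] M [-0.08  0.01  0.02] w 42.7 g 0.0 q [-1.05  0.59  0.03  1.65 -0.02  0.9   0.42]
cmd [344.764 506.957 179.113   2.988]
```

View pics/c7.png

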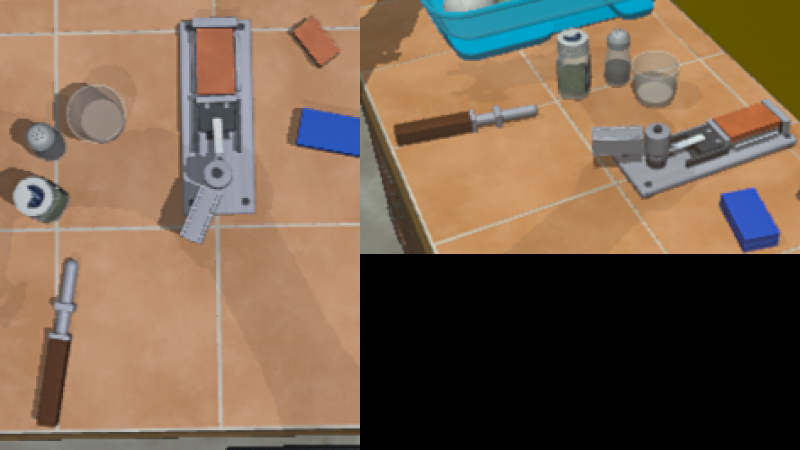

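The picture shows the lever thrown to the left, mouth at crop (197,238) and pivot at (216,172). The jaw is up against the stone, the bar lies flat at (55,345) clear of the holder, and the cup and jars haven't moved. I'll check the lever's angle numerically for steadiness.

Run:
```python
from h import *
# crop (1.8x): pivot centre, mouth corners
f=lambda x,y:(200+x/1.8-.5,130+y/1.8-.5)
p=px('top',*f(216.5,172),76)
for mx,my in((197,239),(193,237)):
    m=px('top',*f(mx,my),68.5);v=(m-p)[:2];print(p,m,np.hypot(*v),'swing',(-2.267-np.arctan2(v[1],v[0]))%6.2832)
# symmetric-fit on lever: grey pixels in an annulus 35..80 mm from pivot at z=68.5
a=get_image('top');h=cv2.cvtColor(a,cv2.COLOR_RGB2HSV)
P=np.array([658.4,169.7])
for im in(a,cv2.cvtColor(cv2.imread('pics/top0.png'),cv2.COLOR_BGR2RGB)):
    h=cv2.cvtColor(im,cv2.COLOR_RGB2HSV)
    q=[]
    for y in range(215,275):
        for x in range(285,365):
            w=px('top',x,y,68.5)[:2]-P;r=np.hypot(*w)
            if 64<r<82 and h[y,x,1]<70 and w[0]<-20: q.append([np.arctan2(w[1],w[0])%6.2832,*w])
    q=np.array(q);
    print(len(q),'angle range',q[:,0].min(),q[:,0].max(),'median',np.median(q[:,0]))
```

```text
[659.79823602 170.65429633  76.        ] [581.93159945 195.03819825  68.5       ] 81.59526801645066 swing 1.1780838629023451
[659.79823602 170.65429633  76.        ] [584.3642669  199.70189734  68.5       ] 80.83345112279652 swing 1.2421799506636075Traceback (most recent call last):
  File "<stdin>", line 15, in <module>
  File "h.py", line 7, in px
    c=ci or camera_info(n); T=np.array(c['T']); d=T[:3,:3]@np.array([(u-c['cx'])/c['fx'],(v-c['cy'])/c['fy'],1])
            ~~~~~~~~~~~^^^
ValueError: time passes only in moves, steps and waits
```

```bash
cat > ang.py <<'E'
from h import *
def run():
    ci=camera_info('top');P=np.array([658.4,169.7]);b=cv2.cvtColor(get_image('top'),cv2.COLOR_RGB2BGR)
    for name,im in(('before',cv2.imread('pics/top0.png')),('now',b)):
        h=cv2.cvtColor(im,cv2.COLOR_BGR2HSV);q=[]
        for y in range(215,275):
            for x in range(285,365):
                w=px('top',x,y,68.5,ci)[:2]-P;r=np.hypot(*w)
                if 66<r<83 and h[y,x,1]<60 and h[y,x,2]>120 and w[0]<-20: q.append(np.arctan2(w[1],w[0])%6.2832)
        q=np.array(q);print(name,len(q),'range',q.min().round(3),q.max().round(3),'median',np.median(q).round(4))
    g=cv2.cvtColor(b[185:265,280:350],cv2.COLOR_BGR2RGB);cv2.imwrite('pics/lev.png',cv2.resize(b[205:265,285:345],(600,600),interpolation=3))
run();st()
E
python3 ang.py
```

```text
before 167 range 2.388 4.212 median 3.902
now 139 range 2.538 3.848 median 2.795
t 24.93 pos [346.06 505.55 179.56] rot [-3.1410e+00  1.1000e-03  2.9857e+00] F [ 0.5 -0.6 -0.5] M [-0.02 -0.01  0.02] w 43.0 g 0.0 q [-1.04  0.59  0.03  1.65 -0.02  0.9   0.42]
cmd [344.764 506.957 179.113   2.988]
```

```bash
cat > ang.py <<'E'
from h import *
ci=camera_info('top');P=np.array([658.4,169.7]);b=cv2.cvtColor(get_image('top'),cv2.COLOR_RGB2BGR)
for name,im,(x0,x1,y0,y1) in(('before',cv2.imread('pics/top0.png'),(325,360,232,262)),('now',b,(295,325,228,270))):
    h=cv2.cvtColor(im,cv2.COLOR_BGR2HSV);m=(h[:,:,1]<60)&(h[:,:,2]>110)
    print(name);
    for y in range(y0,y1): print(y,''.join('.#'[int(m[y,x])] for x in range(x0,x1)))
    q=np.array([px('top',x,y,68.5,ci)[:2]-P for y in range(251 if name=='now' else y0,y1) for x in range(x0,x1) if m[y,x]])
    c=q.mean(0);print('centroid beyond plate',c,np.arctan2(c[1],c[0])%6.2832)
E
python3 ang.py
```

```text
before
232 #..##############..................
233 ..###############..................
234 .################..................
235 #################..................
236 ###################................
237 ####################...............
238 .####################..............
239 ..####################.............
240 ...#####################...........
241 .#..#####################..........
242 .###.#####################.........
243 ..###..####################........
244 #..###..#####################......
245 ##..###..#####################.....
246 #########.#####################....
247 ##########..###################....
248 ######.......#################.....
249 ..............###############......
250 ...............#############.......
251 ................############.......
252 .................##########........
253 ...................#######.........
254 ...................#######.........
255 ###################################
256 ####..................#............
257 ...................................
258 ...................................
259 .........
[... 1016 characters left out ...]
...
252 ........###############..##...
253 ........##############...##...
254 .......###############...##...
255 .......#######################
256 ......########################
257 ......###############....##...
258 ......##############.....##...
259 .....###############.....##...
260 .....##############......##...
261 ......#############......##...
262 ........##########.......##...
263 ..........########.......##...
264 .............#####.......##...
265 ...............##........##...
266 .........................##...
267 .........................##...
268 .........................##...
269 .........................##...
centroid beyond plate [-66.01907965  20.8810141 ] 2.83526092050088
```

The lever sits at a swing of about 1.25 rad. That matches the stop found with the bar once the socket play is allowed for, and it hasn't moved since release. The bar is lying free and nothing else has moved, so I'm handing in.

```bash
python3 -c "
from h import *
st();print(finish_job())"
```

```text
t 24.98 pos [346.29 505.47 179.51] rot [-3.1412e+00  1.0000e-03  2.9851e+00] F [ 0.1 -0.  -0.4] M [-0.02 -0.09 -0.01] w 42.6 g 0.0 q [-1.04  0.59  0.03  1.65 -0.02  0.9   0.42]
cmd [344.764 506.957 179.113   2.988]
the job is handed in; nothing more can be done
None
```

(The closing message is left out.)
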